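# Set off a distance from a bracket with the tape measure

## Task

Take the tape measure, hook its end over the white bracket's upright lip, and draw the case straight back against the spring until it stands on the cloth with its middle over the white paper strip. Let go and push its lock button fully down, so that the tape is left locked, still hooked on the bracket.

Things in the scene. Friction and masses are not known exactly. Their poses are not given: they have to be found in the camera images.
- tape_mid (a point): Centre (33 mm above the sole) of the loose tape measure's grey case: 76 mm long (x), 36 wide (y, grip across this from above), 66 high, 0.4 kg, discs on its long sides. +x: out of the nose, as the blade. Rubber sole holds it still against the spring. Black lock button in the middle of its top, 26 x 18 mm, top 43 mm above this point. A similar grey box with two knobs and no blade is not it.
- tape_hook (a point): Middle of the lower edge of the steel hook at the end of the pale blade: plate 20 mm wide (y), 3 thick (x, point half-way), hanging 9 mm below the blade, to 7 mm above the sole's level. At rest 63.5 mm ahead of the case's centre (24 mm of blade out of the nose, its underside 16 mm above the sole). A weak spring (1.5 to 2.3 N) pulls it in; it draws out up to 130 mm more.
- lock (a joint): Lock button on the case: 0 m is up (tape free), fully down is about 0.0045 m. It takes about 3 N straight down, snaps past half-way and stays down; it then clamps the blade.
- lip (a point): Middle of the top of the lip of a white steel angle bracket fixed on the table: upright plate 14 mm high (point at its top), 4 thick (x, point half-way), 180 long (y). x points away from the paper strip. The 3 mm thick flange lies flat on the +x side, out to 43 mm; the hook goes down on that side, above the flange. The case stands on the -x side, its x axis along this x.
- mark_mid (a point): Middle of a strip of white paper tape flat on the black cloth, 8 mm wide (x), 150 mm long (y), parallel to the lip and 135 to 165 mm from it on its -x side; axes parallel to the lip's.
Things that resemble listed ones, but are neither listed nor needed, are in the scene too. Of the things like the part that bears tape_mid, leave any that is turquoise; of the rest the larger one is meant. What is shaped like the part that bears lip but green is not meant.

How it is judged:
By the outcome, as a careful person would: the job done as asked, in the order asked, and still so for the second after the job is handed in, with the robot touching nothing.
It also fails if it takes over 50 s, if anything falls off the work surface, if the arm or the gripper's body presses on something with over 40 N, if the wrist force passes 120 N, or if a joint passes its speed limit or range.

## Robot

A 6-joint arm with a two-finger parallel gripper is mounted at the origin on the work surface. World frame = base frame: x ahead of the robot, y to its left, z up, the work surface at z = 0. Lengths are in m, angles in rad, forces in N, time in s.
With the tool pointing down it reaches from about 0.425 to 0.95 m from the base axis. Payload 3.5 kg.
Tool frame: the origin (TCP) lies on the centre line of the jaws, within the pads' length; the fingertips stand robot.tips_ahead ahead of it and the grasp point (between the pads) lies 5 mm behind it (robot.tips_ahead is the distance from the TCP to the fingertips, in m); z points along the fingers, y is the line along which they close (so a half turn about z gives the same grasp; the last joint's range is limited). The gripper opens to 85 mm and grips with 20 to 120 N. Pads are 22 mm wide; open, the fingers measure 114 mm over their backs; the gripper's body (76 mm by 85 mm) begins 54 mm behind the grasp point. The pads swing forward as they close: fully open they stand 13 mm farther back than shut.
Start: joints at [0.958, 0.286, 1.577, -0, 1.279, -0.15], TCP at [0.301, 0.604, 0.223] pointing down, gripper open.
Joint ranges: [-2.77, 2.77], [-0.9, 2.22], [0.21, 2.48], [-1.53, 4.67], [0.24, 2.81], [-2.84, 2.84]. Speed limits (rad/s): [2.79, 2.79, 3.14, 3.14, 3.14, 3.14].

## Interface

Orientations are given as a rotation vector (axis times angle).
In Python, from rig import robot, camera gives the robot as it stands. The module is installed in compiled form; this text tells all that it offers.
- The arm moves only by the tool step_arm, never from a script. Its argument "targets" is a list of rows, each an object with "travel": the shift along the tool's x, y, z in m, a list of three; "turn": the turn about the tool's z in rad. A call has 1 to 10 rows; each row shifts and turns the commanded pose from where the row before left it, along the tool's axes as they then stand; what a row does not reach is not made up. A row lasts 1/10 s, in which the tool goes at most 50 mm and 8.59 degrees, less where a joint would pass 70% of its speed; a pose out of reach is approached as far as the arm can. A call with a gripper value outside its range is refused whole. "gripper" is the finger opening in m, from 0 to 0.0854, set as the call begins (left out, the last holds). The fingers move at their own pace and stop on an object; "grip_force" is the grip in N (left out, the last holds). Time passes only in rows, so rows that do not move let the fingers close. It gives the time, the measured TCP pose, the force and the opening at its end, in the units of the state.
- robot.read_state(): the state, without advancing time (a new reading comes with each control period).
- camera(name): name is "side" or "top"; returns a dict with "image" (384x512x3 uint8, blue, green, red), "range_z" (384x512 float32, m along the optical axis (not along the pixel's ray), 0 where there is no reading), "vertical_fov" (degrees; the focal length in pixels is half the picture's height over the tangent of half this angle, whatever the lens; pixels are square), "cx", "cy" (the principal point, pixels), "camera_from_world" (4x4, takes a point from world to camera coordinates). Camera axes: x right, y down, z forward; pixel columns grow to the right and rows downward; lengths in m; the calibration is good to about 2 mm. A picture is of the moment at which its call begins.
- robot.hand_in(): hands the job in, once; it reports no verdict.
The state is a dict: "t": time; "qpos": joint angles; "joint_velocities": joint speeds; "joint_efforts": joint torques, N m; "tcp_pos": TCP position; "tcp_rot": TCP orientation; "wrist_force": force on the tool from outside, world axes, zero at the start; "torque": the same for the moment, N m; "grip_width": finger opening in m.
Only numpy, scipy, OpenCV 4.12 (cv2) and the standard library are available. Lean on these libraries where they do the work, as an engineer would, in place of code of your own. Each camera call takes 0.05 s, during which the arm holds its last target. There are 200 camera calls.

## Working session

There is one attempt and no reset: what is moved stays moved. The work goes in short steps, Python scripts to look and compute and a tool call to move; the robot and the scene stay as the last step left them, time stands still between calls to the robot, and variables do not carry over. Pictures are saved under pics/ and viewed, on a budget of 10 in all, crops included, one or two more only if the job needs it, and the job is handed in when it is done.

Besides the shell and the picture viewer there is one more tool, called as a command line: name --argument value ..., lists and objects as JSON in quotes. step_arm: Moves the arm, as the interface text tells. Its arguments: {"type":"object","properties":{"targets":{"type":"array"},"gripper":{"type":"number"},"grip_force":{"type":"number"}},"required":["targets"]}

```bash
mkdir -p pics; cat > h.py <<'E'
import numpy as np, cv2
from rig import robot, camera
def intr(c):
    h=c["image"].shape[0]; f=h/2/np.tan(np.radians(c["vertical_fov"])/2); return f,c["cx"],c["cy"]
def ray(c,u,v,z):
    "pixel -> world point on plane z"
    f,cx,cy=intr(c); M=np.linalg.inv(c["camera_from_world"])
    u=np.atleast_1d(u).astype(float);v=np.atleast_1d(v).astype(float)
    d=np.stack([(u-cx)/f,(v-cy)/f,np.ones_like(u)],-1)@M[:3,:3].T; o=M[:3,3]
    return o+d*((z-o[2])/d[:,2])[:,None]
def cloud(c):
    f,cx,cy=intr(c); Z=c["range_z"]; v,u=np.indices(Z.shape)
    P=np.stack([(u-cx)/f*Z,(v-cy)/f*Z,Z,np.ones_like(Z)],-1)@np.linalg.inv(c["camera_from_world"]).T
    return P[...,:3]
def proj(c,p):
    f,cx,cy=intr(c); q=np.c_[np.atleast_2d(p),np.ones(len(np.atleast_2d(p)))]@np.array(c["camera_from_world"]).T
    return np.c_[q[:,0]/q[:,2]*f+cx,q[:,1]/q[:,2]*f+cy]
E
python3 - <<'E'
from h import *
a=camera("top");b=camera("side")
np.savez("s0.npz",**{n+k:v for n,c in(("t",a),("s",b)) for k,v in c.items()})
cv2.imwrite("pics/top0.png",cv2.resize(a["image"],(800,600),interpolation=2));cv2.imwrite("pics/side0.png",cv2.resize(b["image"],(800,600)))
for c in(a,b): print(intr(c),np.linalg.inv(c["camera_from_world"]).round(3).tolist())
print(robot.read_state(),robot.tips_ahead)
E
```

```text
(np.float64(379.36888639600056), 249.20948636666253, 187.127944258269) [[0.016, -0.995, 0.099, 0.335], [-1.0, -0.014, 0.028, -0.035], [-0.027, -0.099, -0.995, 1.004], [0.0, 0.0, 0.0, 1.0]]
(np.float64(354.8506750377496), 250.5584182944326, 192.26923404094154) [[0.988, -0.067, 0.139, 0.312], [-0.153, -0.547, 0.823, -0.888], [0.02, -0.835, -0.551, 0.649], [0.0, 0.0, 0.0, 1.0]]
{'t': 0.1, 'qpos': array([ 9.58003718e-01,  2.87091118e-01,  1.57801910e+00, -4.53934161e-05,
        1.27860686e+00, -1.49986935e-01]), 'joint_velocities': array([ 0.00068557, -0.00244057, -0.00284928, -0.00089501, -0.00173065,
        0.00083616]), 'joint_efforts': array([ 1.58898838e-03, -4.07297194e+01, -2.93698722e+01, -6.03714420e-05,
        3.37122132e-03, -1.01343070e-05]), 'tcp_pos': array([0.30098262, 0.60350105, 0.22208238]), 'tcp_rot': array([-0.72031038, -3.05712827,  0.00312193]), 'wrist_force': array([-0.70066103, -0.51419963,  0.04589278]), 'torque': array([0.02962015, 0.00103254, 0.00182826]), 'grip_width': 0.08559138654523014} 0.014
```

View pics/top0.png

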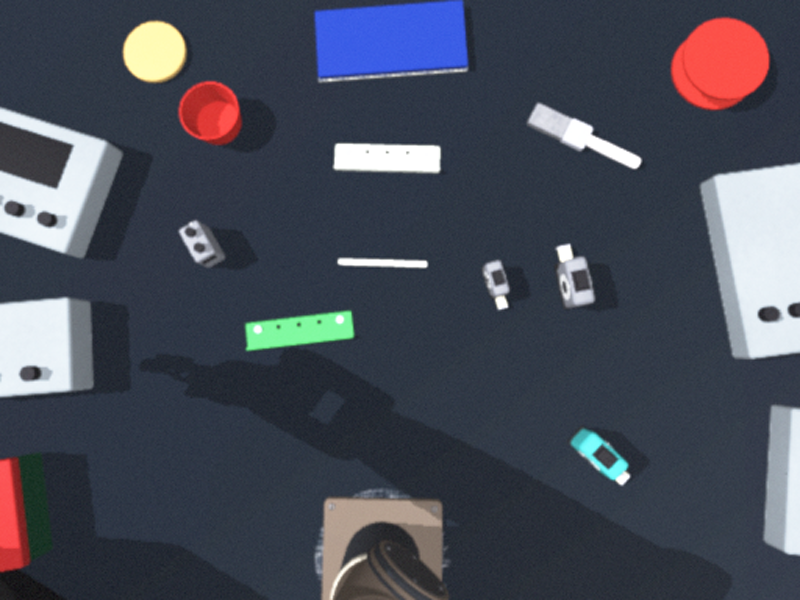

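View pics/side0.png

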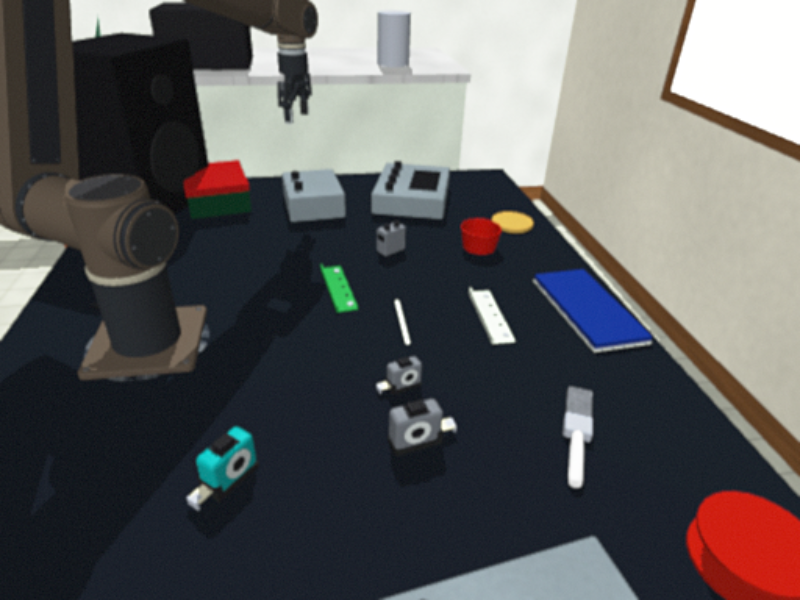

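Candidates for the tape (800×600 top view):
- Large grey at (575,280), blade up.
- Small grey at (497,285).
- Turquoise at (600,457), to be left alone.
- Two-knob grey box at (200,243), no blade.

I choose the large grey one at (575,280). For the bracket I take the white one at (387,158), not the green at (300,330). The paper strip is at (383,263).

```bash
python3 - <<'E'
from h import *
d=np.load("s0.npz"); T={k[1:]:d[k] for k in d if k[0]=="t"}; S={k[1:]:d[k] for k in d if k[0]=="s"}
def white(c,box,thr=150):
    x0,x1,y0,y1=box; m=np.zeros(c["image"].shape[:2],np.uint8); m[y0:y1,x0:x1]=(c["image"][y0:y1,x0:x1].min(-1)>thr)
    k=max(cv2.findContours(m,0,1)[0],key=cv2.contourArea); return m,k
for nm,box in(("strip",(205,285,155,180)),("bracket",(205,290,85,118))):
    m,k=white(T,box); r=cv2.minAreaRect(k); q=cv2.boxPoints(r)
    print(nm,r); 
    for z in(0,.003,.014): print(z,ray(T,q[:,0],q[:,1],z).round(4)[:,:2].tolist())
P=cloud(T); 
# bracket profile
print("bracket z rows col 248",[(i,P[i,248].round(4).tolist()) for i in range(88,114)])
# tape
for nm,(x0,x1,y0,y1) in dict(big=(350,385,150,200),small=(305,330,162,200)).items():
    Q=P[y0:y1,x0:x1].reshape(-1,3); 
    print(nm,np.percentile(Q[:,2],[5,50,90,98,100]).round(4))
    for lo,hi in((.055,.069),(.069,.09)):
        s=Q[(Q[:,2]>lo)&(Q[:,2]<hi)]
        if len(s)>5: 
            r=cv2.minAreaRect(s[:,:2].astype(np.float32)*1000); print(lo,len(s),r,np.median(s[:,2]))
a=cv2.resize(T["image"][60:210,190:400],(800,571),interpolation=cv2.INTER_CUBIC); cv2.imwrite("pics/c1.png",a)
E
```

```text
strip ((244.49037170410156, 167.81788635253906), (57.06471252441406, 4.4525017738342285), 1.7357046604156494)
0 [[0.4821, 0.0839], [0.4942, 0.0839], [0.4914, -0.069], [0.4794, -0.0688]]
0.003 [[0.4817, 0.0836], [0.4937, 0.0835], [0.4909, -0.0689], [0.4789, -0.0687]]
0.014 [[0.4801, 0.0823], [0.4919, 0.0822], [0.4892, -0.0685], [0.4773, -0.0683]]
bracket ((247.16293334960938, 100.64520263671875), (68.0289306640625, 17.173843383789062), 1.468800663948059)
0 [[0.6493, 0.0962], [0.6975, 0.0963], [0.6939, -0.0895], [0.6459, -0.0887]]
0.003 [[0.6484, 0.0958], [0.6964, 0.0959], [0.6928, -0.0894], [0.645, -0.0886]]
0.014 [[0.6449, 0.0944], [0.6925, 0.0945], [0.6889, -0.0888], [0.6416, -0.088]]
bracket z rows col 248 [(88, [0.7073, 0.0016, -0.0004]), (89, [0.7053, 0.0017, -0.0027]), (90, [0.7019, 0.0016, -0.0012]), (91, [0.3351, -0.0347, 1.0042]), (92, [0.696, 0.0014, -0.0003]), (93, [0.6938, 0.0015, -0.0022]), (94, [0.6894, 0.0013, 0.0023]), (95, [0.6857, 0.0011, 0.0049]), (96, [0.6842, 0.0012, 0.0012]), (97, [0.6799, 0.001, 0.0055]), (98, [0.6781, 0.0011, 0.0026]), (99, [0.6747, 0.0009, 0.0
[... 255 characters left out ...]
02, 0.0159]), (108, [0.6466, 0.0002, 0.0141]), (109, [0.6466, 0.0004, 0.0054]), (110, [0.6462, 0.0007, -0.0025]), (111, [0.6425, 0.0005, 0.0007]), (112, [0.6394, 0.0004, 0.0016]), (113, [0.6368, 0.0004, 0.0011])]
big [-0.002   0.0023  0.0672  0.0771  1.0042]
0.055 347 ((451.6241455078125, -308.81121826171875), (75.73388671875, 38.2384147644043), 11.950974464416504) 0.06547339579394618
0.069 106 ((454.2969970703125, -308.1809387207031), (51.5455436706543, 23.001739501953125), 10.736313819885254) 0.07599383444913005
small [-0.002   0.0019  0.0502  0.0572  1.0042]
0.055 36 ((456.4214172363281, -182.39332580566406), (18.99384307861328, 11.863188743591309), 19.977458953857422) 0.05721699293213828
```

View pics/c1.png

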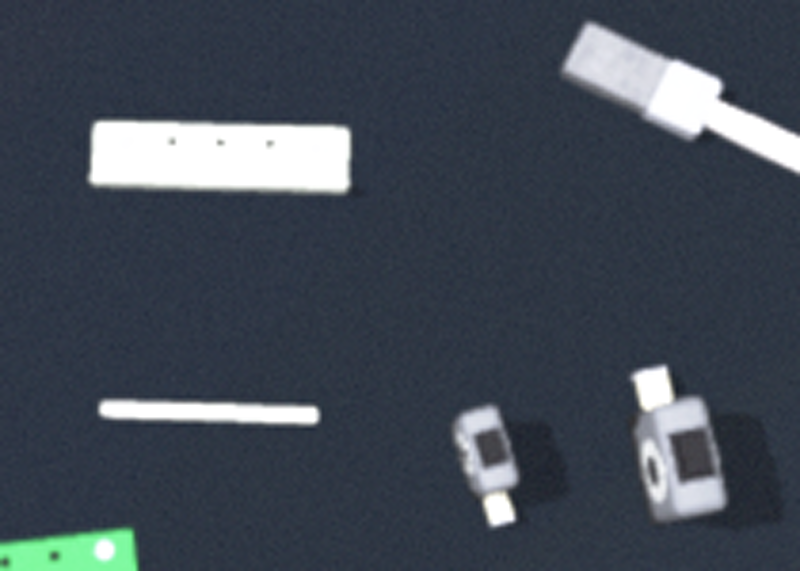

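The crop confirms it. The large grey tape is at about (680,455) in the crop with its blade and hook up at (652,387). The small twin at (490,450) points down. The bracket's dark holes are on the far flange, with the lip on its lower edge.

```bash
cat >> h.py <<'E'
from scipy.spatial.transform import Rotation as R
def plan(*pts,yaw=None):
    "print tool travel between successive world points, from the measured pose; yaw = wanted yaw of tool x (deg)"
    s=robot.read_state(); M=R.from_rotvec(s["tcp_rot"]).as_matrix(); p=s["tcp_pos"]
    y0=np.degrees(np.arctan2(M[1,0],M[0,0])); 
    print("t",s["t"],"tcp",p.round(4),"yaw",y0.round(2),"tilt",M[:,2].round(4),"q",s["qpos"].round(2),"F",s["wrist_force"].round(2),"w",round(s["grip_width"],4))
    if yaw is not None:
        dy=(yaw-y0+180)%360-180; print("turn",round(-np.radians(dy),4)); M=R.from_euler("z",dy,degrees=True).as_matrix()@M
    for q in pts: print("travel",(M.T@(np.array(q)-p)).round(4)); p=np.array(q)
E
python3 - <<'E'
from h import *
d=np.load("s0.npz"); T={k[1:]:d[k] for k in d if k[0]=="t"}; 
im=T["image"].astype(int)
x0,x1,y0,y1=350,390,150,200
m=np.zeros(im.shape[:2],np.uint8); s=im[y0:y1,x0:x1]; 
k=max(cv2.findContours(((s.min(-1)>185)).astype(np.uint8),0,1,offset=(x0,y0))[0],key=cv2.contourArea); print("blade?",cv2.minAreaRect(k))
P=cloud(T)
Q=P[y0:y1,x0:x1].reshape(-1,3);q=Q[(Q[:,2]>.073)&(Q[:,2]<.09)];print(len(q),cv2.minAreaRect(q[:,:2].astype(np.float32)*1000), q.mean(0))
plan([.5,.5,.222],[.5,-.305,.2],[.4525,-.3085,.16],yaw=192)
E
```

```text
blade? ((366.4764709472656, 174.89410400390625), (38.17975997924805, 17.2459716796875), 77.47119140625)
79 ((451.4112548828125, -308.7689208984375), (25.31864356994629, 19.435497283935547), 14.465865135192871) [ 0.45144639 -0.30812085  0.07664488]
t 0.1 tcp [0.301  0.6035 0.2221] yaw 153.48 tilt [-0.0012 -0.0018 -1.    ] q [ 0.96  0.29  1.58 -0.    1.28 -0.15] F [-0.7  -0.51  0.05] w 0.0856
turn -0.6722
travel [-0.1731 -0.1426  0.0003]
travel [ 0.1674 -0.7874  0.0237]
travel [0.0472 0.0065 0.04  ]
```

step_arm --targets '[{"travel": [0,0,0],"turn": -0.1344},{"travel": [0,0,0],"turn": -0.1344},{"travel": [0,0,0],"turn": -0.1344},{"travel": [0,0,0],"turn": -0.1344},{"travel": [0,0,0],"turn": -0.1344},{"travel": [-0.035,-0.029,0],"turn": 0},{"travel": [-0.035,-0.029,0],"turn": 0},{"travel": [-0.035,-0.029,0],"turn": 0},{"travel": [-0.035,-0.029,0],"turn": 0},{"travel": [-0.033,-0.027,0],"turn": 0}]' --gripper 0.0854

```text
t: 1.1
tcp_pos: [0.5016, 0.4987, 0.2226]
tcp_rot: [0.328, -3.124, 0.001]
wrist_force: [0.2, -0.1, 0.8]
grip_width: 0.0854
```

step_arm --targets '[{"travel": [0.009,-0.044,0],"turn": 0},{"travel": [0.009,-0.044,0],"turn": 0},{"travel": [0.009,-0.044,0],"turn": 0},{"travel": [0.009,-0.044,0],"turn": 0},{"travel": [0.009,-0.044,0],"turn": 0},{"travel": [0.009,-0.044,0],"turn": 0},{"travel": [0.009,-0.044,0],"turn": 0},{"travel": [0.009,-0.044,0],"turn": 0},{"travel": [0.009,-0.044,0],"turn": 0},{"travel": [0.009,-0.044,0],"turn": 0}]'

```text
t: 2.1
tcp_pos: [0.5029, 0.0493, 0.2229]
tcp_rot: [0.328, -3.124, -0.0]
wrist_force: [0.9, 0.7, 0.2]
grip_width: 0.0858
```

step_arm --targets '[{"travel": [0.009,-0.044,0],"turn": 0},{"travel": [0.009,-0.044,0],"turn": 0},{"travel": [0.009,-0.044,0],"turn": 0},{"travel": [0.009,-0.044,0],"turn": 0},{"travel": [0.009,-0.044,0],"turn": 0},{"travel": [0.009,-0.044,0],"turn": 0},{"travel": [0.009,-0.044,0],"turn": 0},{"travel": [0.009,-0.044,0],"turn": 0},{"travel": [0,0,0],"turn": 0}]'

```text
t: 3.0
tcp_pos: [0.5054, -0.3131, 0.2226]
tcp_rot: [0.32, -3.124, 0.002]
wrist_force: [0.2, 0.8, 0.6]
grip_width: 0.0855
```

```bash
python3 -c "
from h import *
plan([.4515,-.3085,.16],[.4515,-.3085,.037],yaw=192)"
```

```text
t 3.0 tcp [ 0.5054 -0.3131  0.2226] yaw -168.32 tilt [-7.0e-04 -1.2e-03 -1.0e+00] q [-0.72  0.11  1.78 -0.    1.25 -2.5 ] F [0.2  0.78 0.64] w 0.0855
turn -0.0055
travel [0.0517 0.0157 0.0626]
travel [-1.00e-04  1.00e-04  1.23e-01]
```

step_arm --targets '[{"travel": [0.026,0.008,0.031],"turn": -0.0055},{"travel": [0.026,0.008,0.032],"turn": 0},{"travel": [0,0,0.03],"turn": 0},{"travel": [0,0,0.03],"turn": 0},{"travel": [0,0,0.03],"turn": 0},{"travel": [0,0,0.02],"turn": 0},{"travel": [0,0,0.013],"turn": 0},{"travel": [0,0,0],"turn": 0}]'

```text
t: 3.8
tcp_pos: [0.4508, -0.3019, 0.0352]
tcp_rot: [0.337, -3.12, -0.006]
wrist_force: [1.0, -0.2, -0.3]
grip_width: 0.0853
```

```bash
python3 - <<'E'
from h import *
plan([.4515,-.3085,.037],yaw=192)
b=camera("side"); cv2.imwrite("pics/s1.png",cv2.resize(b["image"][200:330,200:340],(700,650)[:1]+(600,),interpolation=2))
E
```

```text
t 3.8 tcp [ 0.4508 -0.3019  0.0352] yaw -167.68 tilt [-0.0034  0.0034 -1.    ] q [-0.78  0.24  2.02  0.    0.89 -2.56] F [ 0.96 -0.16 -0.28] w 0.0853
turn 0.0056
travel [ 0.0007 -0.0066 -0.0018]
```

View pics/s1.png

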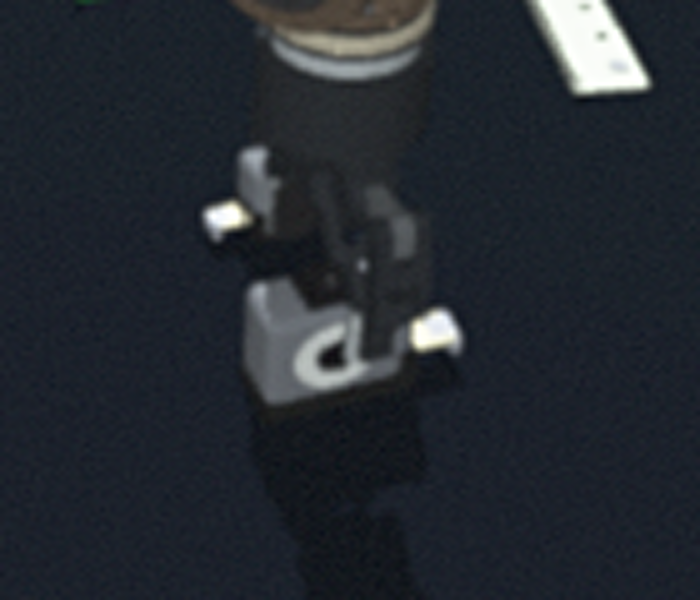

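step_arm --targets '[{"travel": [0.001,-0.0065,-0.001],"turn": 0.0056},{"travel": [0,0,0],"turn": 0},{"travel": [0,0,0],"turn": 0}]'

```text
t: 4.15
tcp_pos: [0.4533, -0.3112, 0.0398]
tcp_rot: [-0.327, 3.123, -0.003]
wrist_force: [-0.6, -0.2, -0.1]
grip_width: 0.085
```

```bash
python3 - <<'E'
from h import *
plan([.4515,-.3085,.037],yaw=192)
for n in("side","top"):
    b=camera(n); P=cloud(b); x=P.reshape(-1,3)
    k=(abs(x[:,0]-.45)<.15)&(abs(x[:,1]+.31)<.08)&(x[:,2]>.008)&(x[:,2]<.03); q=x[k]
    # case frame at (.4515,-.3085) yaw 12
    l=(q-[.4515,-.3085,0])@R.from_euler("z",12,degrees=True).as_matrix()
    print(n,len(l),np.histogram(l[:,0]*1000,np.arange(-60,90,5)))
    g=l[(l[:,1]<-.005)&(l[:,1]>-.03)&(l[:,0]<.06)]; 
    if len(g): print(np.percentile(g[:,0],[0,2,10,50,90,98,100]).round(4),np.percentile(g[:,1],[2,50,98]).round(4))
E
```

```text
t 4.15 tcp [ 0.4533 -0.3112  0.0398] yaw -168.04 tilt [ 0.0019 -0.0019 -1.    ] q [-0.79  0.24  2.    0.    0.89 -2.57] F [-0.61 -0.21 -0.1 ] w 0.085
turn -0.0007
travel [0.0012 0.003  0.0028]
side 212 (array([ 0,  0,  0, 16, 19, 13,  9, 12, 11, 14, 11, 10, 10,  5,  4,  4,  4,
        8, 14,  4,  7,  7,  8, 12, 10,  0,  0,  0,  0]), array([-60, -55, -50, -45, -40, -35, -30, -25, -20, -15, -10,  -5,   0,
         5,  10,  15,  20,  25,  30,  35,  40,  45,  50,  55,  60,  65,
        70,  75,  80,  85]))
[-0.0407 -0.0403 -0.0363 -0.0061  0.0426  0.0584  0.06  ] [-0.0194 -0.0175 -0.0055]
top 84 (array([ 0,  0,  0,  0,  0,  0,  0,  0,  0,  0,  0,  0,  0,  0,  0,  0,  0,
        4,  5,  5, 11, 14, 16, 14, 15,  0,  0,  0,  0]), array([-60, -55, -50, -45, -40, -35, -30, -25, -20, -15, -10,  -5,   0,
         5,  10,  15,  20,  25,  30,  35,  40,  45,  50,  55,  60,  65,
        70,  75,  80,  85]))
[0.0426 0.0428 0.044  0.0507 0.0582 0.059  0.0591] [-0.01   -0.0069 -0.0054]
```

step_arm --targets '[{"travel": [0.001,0.002,0.003],"turn": 0},{"travel": [0,0,0],"turn": 0},{"travel": [0,0,0],"turn": 0},{"travel": [0,0,0],"turn": 0},{"travel": [0,0,0],"turn": 0},{"travel": [0,0,0],"turn": 0},{"travel": [0,0,0],"turn": 0},{"travel": [0,0,0],"turn": 0}]' --gripper 0.01 --grip_force 50

```text
t: 5.05
tcp_pos: [0.4512, -0.3085, 0.0354]
tcp_rot: [-0.328, 3.124, -0.0]
wrist_force: [0.1, -0.0, 0.5]
grip_width: 0.0349
```

```bash
python3 - <<'E'
from h import *
plan()
E
```

```text
t 5.05 tcp [ 0.4512 -0.3085  0.0354] yaw -168.02 tilt [ 3.e-04 -1.e-04 -1.e+00] q [-0.79  0.24  2.01  0.    0.89 -2.57] F [ 0.12 -0.02  0.5 ] w 0.0349
```

step_arm --targets '[{"travel": [0,0,-0.02],"turn": 0},{"travel": [0,0,-0.03],"turn": 0},{"travel": [0,0,-0.035],"turn": 0},{"travel": [0,0,0],"turn": 0.114},{"travel": [0,0,0],"turn": 0.114},{"travel": [0,0,0],"turn": 0}]'

```text
t: 5.65
tcp_pos: [0.4502, -0.3076, 0.1191]
tcp_rot: [-0.029, -3.139, -0.003]
wrist_force: [0.7, 0.1, -4.6]
grip_width: 0.0348
```

```bash
python3 - <<'E'
from h import *
plan([.58,-.005,.1204],[.598,.005,.1],yaw=178.95)
E
```

```text
t 5.65 tcp [ 0.4502 -0.3076  0.1191] yaw 178.93 tilt [-0.002   0.0018 -1.    ] q [-0.79  0.12  1.98 -0.    1.05 -2.34] F [ 0.66  0.1  -4.55] w 0.0348
turn -0.0004
travel [-0.1243  0.3049 -0.001 ]
travel [-0.0179  0.0103  0.0204]
```

step_arm --targets '[{"travel": [-0.014,0.034,0],"turn": 0},{"travel": [-0.014,0.034,0],"turn": 0},{"travel": [-0.014,0.034,0],"turn": 0},{"travel": [-0.014,0.034,0],"turn": 0},{"travel": [-0.014,0.034,0],"turn": 0},{"travel": [-0.014,0.034,0],"turn": 0},{"travel": [-0.014,0.034,0],"turn": 0},{"travel": [-0.014,0.034,0],"turn": 0},{"travel": [-0.012,0.033,0],"turn": 0},{"travel": [0,0,0],"turn": 0}]'

```text
t: 6.65
tcp_pos: [0.5807, -0.0019, 0.1188]
tcp_rot: [-0.019, -3.14, -0.003]
wrist_force: [-0.3, -0.5, -4.1]
grip_width: 0.0348
```

```bash
python3 - <<'E'
from h import *
plan([.598,.005,.12],[.598,.005,.065],yaw=178.95)
E
```

```text
t 6.65 tcp [ 0.5807 -0.0019  0.1188] yaw 179.31 tilt [-0.002  0.002 -1.   ] q [-0.18  0.19  1.89  0.    1.06 -1.74] F [-0.3  -0.46 -4.13] w 0.0348
turn 0.0063
travel [-0.0172  0.0073 -0.0012]
travel [-0.0001 -0.0001  0.055 ]
```

step_arm --targets '[{"travel": [-0.017,0.007,0],"turn": 0.0063},{"travel": [0,0,0.027],"turn": 0},{"travel": [0,0,0.027],"turn": 0},{"travel": [0,0,0],"turn": 0},{"travel": [0,0,0],"turn": 0}]'

```text
t: 7.15
tcp_pos: [0.5967, 0.0006, 0.065]
tcp_rot: [-0.038, -3.138, -0.001]
wrist_force: [0.7, 0.2, -3.2]
grip_width: 0.0351
```

```bash
python3 - <<'E'
from h import *
plan(yaw=178.95)
b=camera("side"); t=camera("top"); np.savez("s2.npz",**{n+k:v for n,c in(("t",t),("s",b)) for k,v in c.items()})
tp=robot.read_state()["tcp_pos"]
A=cv2.resize(b["image"][140:240,230:350],(720,600),interpolation=2); cv2.imwrite("pics/s2.png",A)
cv2.imwrite("pics/t2.png",cv2.resize(t["image"][70:190,190:310],(600,600),interpolation=2))
L=np.array([.650,.0037,.014])
for c,nm in((b,"s"),(t,"t")): print(nm,proj(c,[L,L+[.0009,.05,0],L-[.0009,.05,0],tp+[.0635,0,-.029],tp+[.0625,0,-.019]]).round(1).tolist())
x=cloud(b).reshape(-1,3)
l=(x-[tp[0],tp[1],0])@R.from_euler("z",-1.05,degrees=True).as_matrix()
k=(l[:,0]>.042)&(l[:,0]<.09)&(abs(l[:,1])<.02)&(l[:,2]>.028)&(l[:,2]<.08); print(l[k].round(4).tolist())
k=(abs(l[:,0])<.06)&(l[:,1]<-.010)&(l[:,1]>-.022)&(l[:,2]>.033)&(l[:,2]<.05); print(np.percentile(l[k],[0,3,50,97,100],axis=0).round(4))
E
```

```text
t 7.15 tcp [0.5967 0.0006 0.065 ] yaw 178.6 tilt [-3.4e-03  4.0e-04 -1.0e+00] q [-0.17  0.3   1.88 -0.    0.97 -1.72] F [ 0.71  0.22 -3.19] w 0.0351
turn -0.0061
s [[308.7, 198.4], [304.6, 189.9], [313.1, 207.5], [313.7, 192.2], [313.7, 189.6]]
t [[246.7, 106.8], [228.1, 106.3], [265.4, 107.2], [247.8, 99.3], [247.6, 98.4]]
[[0.0432, 0.0092, 0.0469], [0.0466, 0.0094, 0.0466], [0.0495, 0.0084, 0.047], [0.053, 0.0091, 0.0463], [0.0555, 0.007, 0.0475], [0.059, 0.0077, 0.0468], [0.0451, 0.0039, 0.0464], [0.0477, 0.0022, 0.0474], [0.0508, 0.0019, 0.0474], [0.0536, 0.0006, 0.048], [0.0575, 0.0023, 0.0467], [0.0605, 0.0015, 0.047], [0.0427, -0.0039, 0.048], [0.0458, -0.0043, 0.048], [0.0484, -0.0061, 0.049], [0.0524, -0.004, 0.0474], [0.0555, -0.0045, 0.0475], [0.0581, -0.006, 0.0483], [0.0438, -0.0113, 0.049], [0.0472, -0.0107, 0.0484], [0.0515, -0.0077, 0.0462], [0.0537, -0.0106, 0.0479], [0.0568, -0.0109, 0.0478], [0.0588, -0.0141, 0.0498], [0.0422, -0.0077, 0.0431], [0.0447, -0.0098, 0.0443], [0.0479, -0.01, 0.0442], [0.0578, -0.0007, 0.0373], [0.0585, -0.0076, 0.0419], [0.0606, -0.0106, 0.0437], [0.0567, -0.0136, 0.0422], [0.0568, -0.0144, 0.039]]
[[-0.0427 -0.0218  0.0332]
 [-0.0415 -0.0208  0.0338]
 [-0.0021 -0.018   0.0418]
 [ 0.0552 -0.0113  0.0496]
 [ 0.0588 -0.0106  0.0499]]
```

View pics/s2.png

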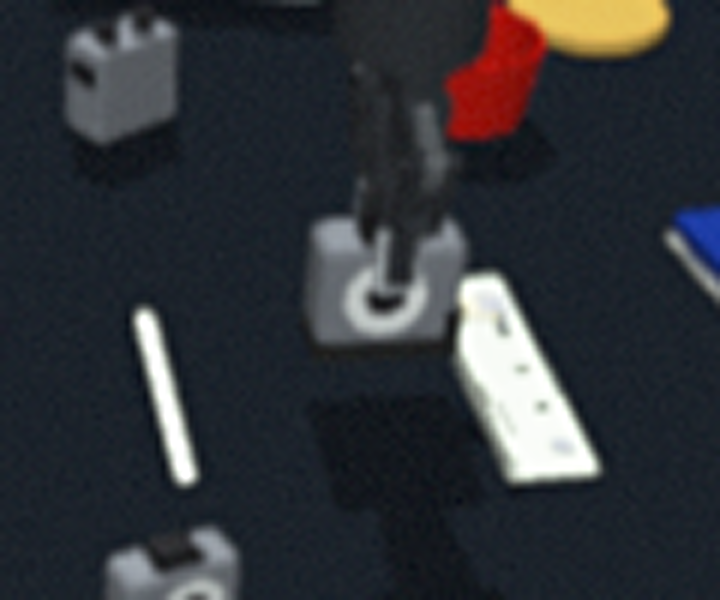

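```bash
python3 - <<'E'
from h import *
d=np.load("s0.npz"); T={k[1:]:d[k] for k in d if k[0]=="t"}; S={k[1:]:d[k] for k in d if k[0]=="s"}
def edges(c,p,a,b,z):
    "sub-pixel half-level crossings along world x at several y, rendered on plane z"
    g=cv2.cvtColor(c["image"],6).astype(np.float32); xs=np.arange(a,b,.0002); out=[]
    for y in np.arange(-.05,.0501,.005):
        P=np.c_[xs-(-.018)*0+.018*(y-.005),np.full_like(xs,y),np.full_like(xs,z)]
        uv=proj(c,P).astype(np.float32); v=cv2.remap(g,uv[:,:1],uv[:,1:],1)[:,0]
        h=(np.percentile(v,98)+np.percentile(v,10))/2; w=np.where(v>h)[0]; out.append([xs[w[0]],xs[w[-1]]])
    o=np.array(out); return np.median(o,0).round(4), o.std(0).round(4), np.polyfit(np.arange(-.05,.0501,.005),o,1)[0].round(3)
for n,c in(("top",T),("side",S)):
    print(n,"strip",edges(c,None,.46,.52,0)," base",edges(c,None,.62,.72,0),"flange",edges(c,None,.62,.72,.003))
for n,c in(("top",T),("side",S)):
    m=c["image"].min(-1)>150; P=ray(c,*np.indices(m.shape)[::-1].reshape(2,-1),0)[m.ravel()]
    for a,b in((.47,.505),(.64,.71)):
        q=P[(P[:,0]>a)&(P[:,0]<b)&(abs(P[:,1])<.13)]; print(n,"y range",q[:,1].min().round(4),q[:,1].max().round(4))
E
```

```text
top strip (array([0.4806, 0.493 ]), array([0.0002, 0.0002]), array([ 0.002, -0.   ]))  base (array([0.6478, 0.696 ]), array([0.0002, 0.0003]), array([-0.003,  0.004])) flange (array([0.647 , 0.6948]), array([0.0002, 0.0003]), array([-0.003,  0.004]))
side strip (array([0.4778, 0.4894]), array([0.0001, 0.0001]), array([-0.   ,  0.002]))  base (array([0.6468, 0.6926]), array([0.0002, 0.0003]), array([ 0.002, -0.006])) flange (array([0.6452, 0.6908]), array([0.0003, 0.0003]), array([ 0.002, -0.006]))
top y range -0.0689 0.0839
top y range -0.0888 0.0962
side y range -0.1259 0.0828
side y range -0.088 0.1122
```

The case is held level at crop (385,280), above and in front of the lip edge (457,350). The hook is over the flange.

step_arm --targets '[{"travel": [-0.006,0.004,0],"turn": -0.006},{"travel": [0,0,0.01],"turn": 0},{"travel": [0,0,0.01],"turn": 0},{"travel": [0,0,0.007],"turn": 0},{"travel": [0,0,0],"turn": 0},{"travel": [0,0,0],"turn": 0}]'

```text
t: 7.85
tcp_pos: [0.6036, 0.0047, 0.0386]
tcp_rot: [-0.03, -3.14, -0.0]
wrist_force: [0.1, -0.4, -4.4]
grip_width: 0.0351
```

```bash
python3 - <<'E'
from h import *
plan([.603,.005,.037],yaw=178.95)
b=camera("side"); t=camera("top")
A=cv2.resize(b["image"][160:240,250:350],(500,400),interpolation=2); B=cv2.resize(t["image"][80:160,215:275],(300,400),interpolation=2); cv2.imwrite("pics/s3.png",np.hstack([A,B]))
E
```

```text
t 7.85 tcp [0.6036 0.0047 0.0386] yaw 178.9 tilt [-1.3e-03  2.0e-04 -1.0e+00] q [-0.16  0.35  1.87  0.    0.93 -1.71] F [ 0.09 -0.43 -4.42] w 0.0351
turn -0.0009
travel [0.0006 0.0003 0.0016]
```

View pics/s3.png

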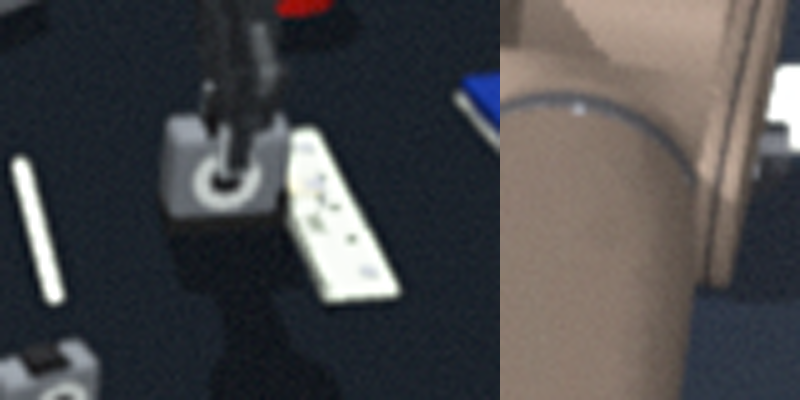

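The side crop shows the case low in front of the lip, with the pale blade reaching across it at (305,185). The arm hides the top view. I lower it the last bit and draw back a little to feel the spring.

step_arm --targets '[{"travel": [0,0,0.002],"turn": 0},{"travel": [0,0,0],"turn": 0},{"travel": [0.005,0,0],"turn": 0},{"travel": [0.005,0,0],"turn": 0},{"travel": [0.005,0,0],"turn": 0},{"travel": [0.005,0,0],"turn": 0},{"travel": [0.005,0,0],"turn": 0},{"travel": [0.005,0,0],"turn": 0},{"travel": [0,0,0],"turn": 0},{"travel": [0,0,0],"turn": 0}]'

```text
t: 8.95
tcp_pos: [0.5742, 0.0053, 0.0375]
tcp_rot: [0.03, 3.141, -0.0]
wrist_force: [1.8, 0.4, -4.8]
grip_width: 0.0348
```

```bash
python3 - <<'E'
from h import *
plan([.4875,.0065,.037],yaw=178.95)
for i in range(3): b=camera("side"); print(robot.read_state()["wrist_force"].round(2))
A=cv2.resize(b["image"][160:240,230:330],(750,600),interpolation=2); cv2.imwrite("pics/s4.png",A)
E
```

```text
t 8.95 tcp [0.5742 0.0053 0.0375] yaw 178.9 tilt [ 7.e-04 -0.e+00 -1.e+00] q [-0.17  0.29  1.94  0.    0.9  -1.72] F [ 1.79  0.43 -4.75] w 0.0348
turn -0.0009
travel [ 0.0867 -0.0003  0.0005]
[ 1.29  1.3  -5.63]
[ 1.63 -0.08 -3.75]
[ 2.48  1.19 -4.08]
```

View pics/s4.png

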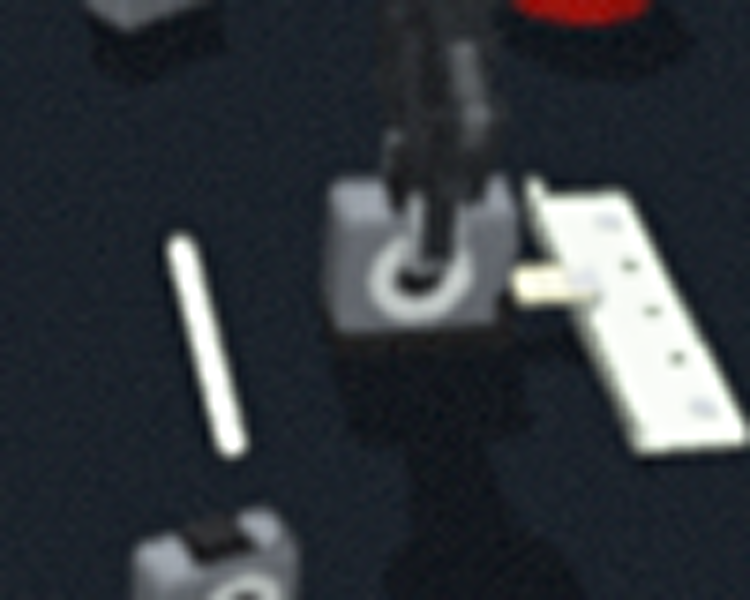

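The picture shows the pale blade running from the nose (515,285) over the lip to the hook at (597,280), and the force in x is +1.8 N, so it is hooked. I draw on.

step_arm --targets '[{"travel": [0.009,0,0],"turn": 0},{"travel": [0.009,0,0],"turn": 0},{"travel": [0.009,0,0],"turn": 0},{"travel": [0.009,0,0],"turn": 0},{"travel": [0.009,0,0],"turn": 0},{"travel": [0.009,0,0],"turn": 0},{"travel": [0.009,0,0],"turn": 0},{"travel": [0.009,0,0],"turn": 0},{"travel": [0.009,0,0],"turn": 0}]'

```text
t: 10.0
tcp_pos: [0.4923, 0.0069, 0.0374]
tcp_rot: [0.03, 3.141, 0.0]
wrist_force: [1.9, 0.2, -4.0]
grip_width: 0.0351
```

step_arm --targets '[{"travel": [0.005,0,0],"turn": 0},{"travel": [0,0,0],"turn": 0},{"travel": [0,0,0],"turn": 0}]'

```text
t: 10.3
tcp_pos: [0.4881, 0.0069, 0.0374]
tcp_rot: [0.03, 3.141, 0.0]
wrist_force: [2.5, 0.8, -5.3]
grip_width: 0.0348
```

```bash
cat > m.py <<'E'
from h import *
plan([.4875,.0065,.0355],yaw=178.95)
b=camera("side"); np.savez("sm.npz",**b); s=robot.read_state(); tp=s["tcp_pos"]
x=cloud(b).reshape(-1,3)
l=(x-[tp[0],tp[1],0])@R.from_euler("z",-1.05,degrees=True).as_matrix()
k=(abs(l[:,0])<.06)&(l[:,1]<-.010)&(l[:,1]>-.024)&(l[:,2]>.006)&(l[:,2]<.03); print("side face low",k.sum(),np.percentile(l[k],[0,3,50,97,100],axis=0).round(4).tolist())
# image: case side-face ends on the face plane y=tp_y-.018 at z 15..30 mm via grey level
g=b["image"].astype(np.float32); M=R.from_euler("z",-1.05,degrees=True).as_matrix(); xs=np.arange(-.07,.036,.0005); o=[]
for z in np.arange(.012,.058,.004):
    P=np.c_[xs,np.full_like(xs,-.018),np.full_like(xs,z)]@M.T+[tp[0],tp[1],0]
    uv=proj(b,P).astype(np.float32); v=cv2.remap(g.mean(-1),uv[:,:1],uv[:,1:],1)[:,0]
    h=(np.median(v[:20])+np.median(v[(xs>-.03)&(xs<-.02)]))/2; o.append(xs[np.where(v>h)[0][0]])
print("rear edge rel TCP",np.round(o,4))
E
python3 m.py; python3 - <<'E'
import cv2,numpy as np
b=np.load("sm.npz")["image"]; cv2.imwrite("pics/s5.png",cv2.resize(b[160:240,220:320],(750,600),interpolation=2))
E
```

```text
t 10.3 tcp [0.4881 0.0069 0.0374] yaw 178.91 tilt [ 1.e-04  1.e-04 -1.e+00] q [-0.19  0.12  2.15  0.    0.87 -1.75] F [ 2.46  0.82 -5.33] w 0.0348
turn -0.0007
travel [ 0.0006 -0.0004  0.0019]
side face low 167 [[-0.0388, -0.0225, 0.0061], [-0.0381, -0.0214, 0.0068], [-0.0014, -0.0182, 0.0186], [0.0433, -0.0125, 0.0295], [0.0599, -0.0101, 0.0299]]
rear edge rel TCP [-0.035  -0.038  -0.04   -0.04   -0.0395 -0.0385 -0.0365 -0.036  -0.0375
 -0.0395 -0.0405 -0.042 ]
```

View pics/s5.png

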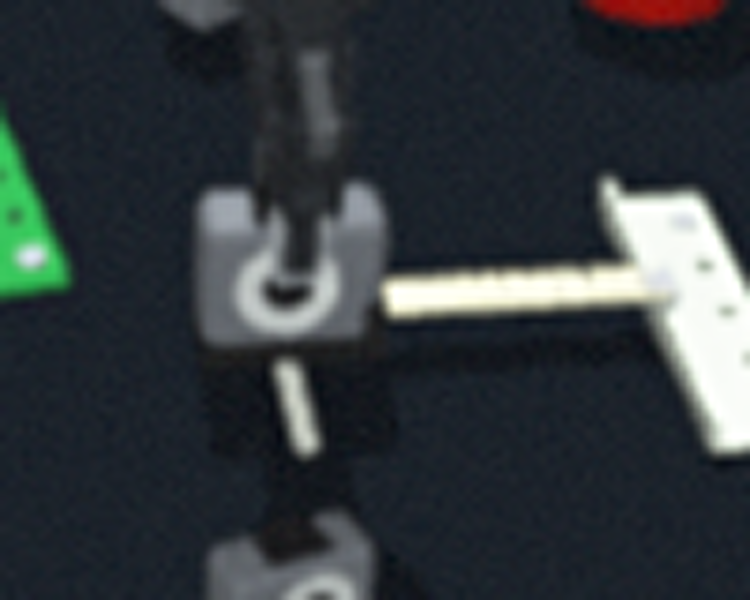

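The case stands almost over the strip. The strip comes out under the sole at (285,360), about 3 mm behind the case's middle. The blade is straight to the hook at (655,280). I go back 3 mm and set down.

step_arm --targets '[{"travel": [0.003,0,0],"turn": 0},{"travel": [0,0,0.001],"turn": 0},{"travel": [0,0,0.001],"turn": 0},{"travel": [0,0,0],"turn": 0},{"travel": [0,0,0],"turn": 0}]'

```text
t: 10.85
tcp_pos: [0.4854, 0.0068, 0.0355]
tcp_rot: [0.03, 3.141, -0.0]
wrist_force: [3.4, 0.2, -3.8]
grip_width: 0.0349
```

```bash
python3 m.py
```

```text
t 10.85 tcp [0.4854 0.0068 0.0355] yaw 178.89 tilt [ 6.e-04 -2.e-04 -1.e+00] q [-0.2   0.12  2.16 -0.    0.86 -1.75] F [ 3.37  0.23 -3.82] w 0.0349
turn -0.0011
travel [-0.0021 -0.0003 -0.    ]
side face low 153 [[-0.0388, -0.0229, 0.006], [-0.0382, -0.0216, 0.0067], [-0.001, -0.0188, 0.0186], [0.0361, -0.014, 0.0288], [0.0564, -0.01, 0.0295]]
rear edge rel TCP [-0.0365 -0.0385 -0.0395 -0.04   -0.0395 -0.0375 -0.0365 -0.0365 -0.038
 -0.0395 -0.0405 -0.0415]
```

step_arm --targets '[{"travel": [0,0,0.0007],"turn": 0},{"travel": [0,0,0],"turn": 0}]'

```text
t: 11.1
tcp_pos: [0.4856, 0.0068, 0.0354]
tcp_rot: [0.03, 3.141, -0.0]
wrist_force: [1.3, -0.6, 1.8]
grip_width: 0.035
```

```bash
python3 - <<'E'
from h import *
F=[]
for i in range(5): camera("side"); s=robot.read_state(); F.append(np.r_[s["wrist_force"],s["tcp_pos"]])
print(np.mean(F,0).round(4))
E
```

```text
[1.2446 0.0462 3.5396 0.4856 0.0068 0.0354]
```

Fz has gone from −4 to +3.5 N, so the sole is on the cloth. I open and rise.

step_arm --targets '[{"travel": [0,0,0],"turn": 0},{"travel": [0,0,0],"turn": 0},{"travel": [0,0,0],"turn": 0},{"travel": [0,0,0],"turn": 0},{"travel": [0,0,0],"turn": 0},{"travel": [0,0,-0.01],"turn": 0},{"travel": [0,0,-0.03],"turn": 0},{"travel": [0,0,-0.03],"turn": 0},{"travel": [0,0,-0.03],"turn": 0},{"travel": [0,0,0],"turn": 0}]' --gripper 0.0854

```text
t: 12.35
tcp_pos: [0.4886, 0.0064, 0.1404]
tcp_rot: [0.03, 3.131, -0.003]
wrist_force: [1.0, 0.5, 0.6]
grip_width: 0.0851
```

step_arm --targets '[{"travel": [0,0.04,0],"turn": 0},{"travel": [0,0.04,0],"turn": 0},{"travel": [0,0.04,0],"turn": 0},{"travel": [0,0.04,0],"turn": 0},{"travel": [0,0.04,0],"turn": 0},{"travel": [0,0.04,0],"turn": 0},{"travel": [0,0.04,0],"turn": 0},{"travel": [0,0,0],"turn": 0}]' --gripper 0

```text
t: 13.15
tcp_pos: [0.4897, 0.2906, 0.1343]
tcp_rot: [-0.023, -3.141, -0.002]
wrist_force: [-0.1, 0.5, -0.3]
grip_width: 0.0
```

```bash
python3 - <<'E'
from h import *
b=camera("side"); t=camera("top"); plan()
A=cv2.resize(b["image"][160:240,220:320],(500,400),interpolation=2); B=cv2.resize(t["image"][80:200,205:295],(300,400),interpolation=2); cv2.imwrite("pics/s6.png",np.hstack([A,B]))
M=R.from_euler("z",-1.05,degrees=True).as_matrix(); C=np.array([.4855,.0067,0])
for n,c in(("side",b),("top",t)):
    x=cloud(c).reshape(-1,3); l=(x-C)@M
    for nm,lo,hi in(("case",.058,.070),("button",.072,.085)):
        q=l[(l[:,2]>lo)&(l[:,2]<hi)&(abs(l[:,0])<.06)&(abs(l[:,1])<.04)]
        if len(q)>4: print(n,nm,len(q),np.percentile(q,[1,50,99],axis=0).round(4).tolist(),cv2.minAreaRect(q[:,:2].astype(np.float32)*1000))
g=t["image"].astype(np.float32).mean(-1); ys=np.arange(-.02,.021,.005)
# top view: black button ends (z=.076) and case top ends (z=.066) along case x
for z,a in((.076,.018),(.066,.06)):
    xs=np.arange(-a-.012,a+.012,.0003); r=[]
    for y in np.arange(-.006,.007,.003) if z>.07 else (-.013,.013):
        uv=proj(t,np.c_[xs,np.full_like(xs,y),np.full_like(xs,z)]@M.T+C).astype(np.float32); v=cv2.remap(g,uv[:,:1],uv[:,1:],1)[:,0]
        d=np.gradient(cv2.GaussianBlur(v[:,None],(1,9),2)[:,0]); 
        i,j=(d.argmin(),d.argmax()) if z>.07 else (d.argmax(),d.argmin()); r.append((xs[i].round(4),xs[j].round(4)))
    print("z",z,r)
E
```

```text
t 13.25 tcp [0.4897 0.2874 0.1339] yaw 179.02 tilt [-1.3e-03 -9.0e-04 -1.0e+00] q [ 0.35  0.14  1.92 -0.    1.08 -1.2 ] F [-0.5  -1.12  0.66] w 0.0
side case 157 [[-0.0383, -0.0213, 0.0583], [-0.0059, -0.0121, 0.0644], [0.0343, 0.0134, 0.0693]] ((-2.444232940673828, -2.2260513305664062), (38.320167541503906, 74.05201721191406), 89.97891235351562)
side button 35 [[-0.0141, -0.0126, 0.0726], [-0.0023, -0.0048, 0.0751], [0.0105, 0.0073, 0.0772]] ((-1.5198259353637695, -3.605438232421875), (21.11075782775879, 24.574642181396484), 84.54959869384766)
top case 337 [[-0.0364, -0.0188, 0.0586], [-0.0042, -0.0019, 0.0658], [0.0371, 0.0168, 0.0698]] ((0.3984527587890625, -0.5308322906494141), (73.92395782470703, 35.44142532348633), 1.7633081674575806)
top button 73 [[-0.0116, -0.0088, 0.0722], [0.001, -0.0012, 0.0764], [0.0148, 0.0076, 0.0809]] ((1.1522588729858398, 0.16820812225341797), (27.793888092041016, 17.681474685668945), 2.072129011154175)
z 0.076 [(np.float64(-0.0168), np.float64(0.0159)), (np.float64(-0.0168), np.float64(0.0159)), (np.float64(-0.0147), np.float64(0.0177)), (np.float64(-0.0147), np.float64(0.0177)), (np.float64(-0.0171), np.float64(0.0165))]
z 0.066 [(np.float64(-0.0426), np.float64(0.0354)), (np.float64(0.0222), np.float64(0.0372))]
```

View pics/s6.png

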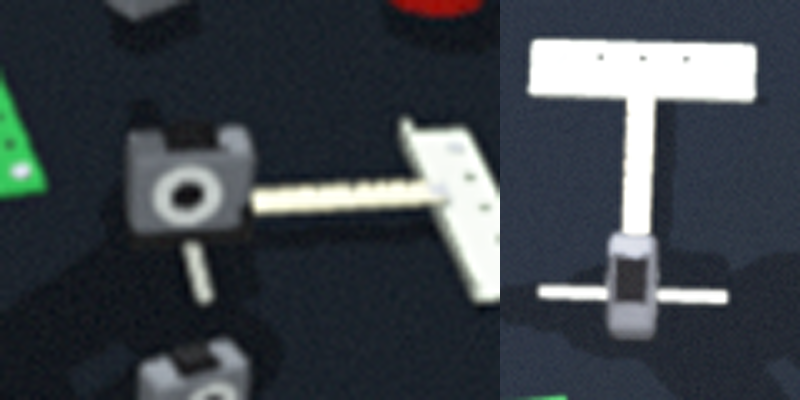

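The pictures show the tape standing straight across the strip. In the top inset the strip passes under the case's middle at (632,293). The blade is hooked on the bracket at (640,95). Both cameras put the case's middle within about 1 mm of the strip's. Next is the button.

step_arm --targets '[{"travel": [0,-0.04,0],"turn": 0},{"travel": [0,-0.04,0],"turn": 0},{"travel": [0,-0.04,0],"turn": 0},{"travel": [0,-0.04,0],"turn": 0},{"travel": [0,-0.04,0],"turn": 0},{"travel": [0,-0.04,0],"turn": 0},{"travel": [0,-0.04,0],"turn": 0},{"travel": [0,0,0],"turn": 0},{"travel": [0,0,0],"turn": 0}]'

```text
t: 14.15
tcp_pos: [0.4844, 0.0053, 0.1344]
tcp_rot: [-0.037, -3.141, -0.0]
wrist_force: [0.1, -0.4, 0.4]
grip_width: -0.0005
```

```bash
python3 -c "
from h import *
plan([.4855,.0065,.12],[.4855,.0065,.094],yaw=178.95)"
```

```text
t 14.15 tcp [0.4844 0.0053 0.1344] yaw 178.67 tilt [-6.e-04  3.e-04 -1.e+00] q [-0.2  -0.04  2.11  0.    1.07 -1.75] F [ 0.12 -0.4   0.44] w -0.0005
turn -0.005
travel [-0.0011  0.0012  0.0144]
travel [-0.    -0.     0.026]
```

step_arm --targets '[{"travel": [-0.001,0.001,0.014],"turn": -0.005},{"travel": [0,0,0.014],"turn": 0},{"travel": [0,0,0.01],"turn": 0},{"travel": [0,0,0],"turn": 0},{"travel": [0,0,0],"turn": 0}]'

```text
t: 14.65
tcp_pos: [0.4857, 0.0085, 0.0958]
tcp_rot: [-0.021, -3.14, -0.0]
wrist_force: [0.4, -0.3, 0.3]
grip_width: -0.0
```

step_arm --targets '[{"travel": [0,0,0.0015],"turn": 0},{"travel": [0,0,0.0015],"turn": 0},{"travel": [0,0,0.001],"turn": 0},{"travel": [0,0,0.001],"turn": 0},{"travel": [0,0,0],"turn": 0}]'

```text
t: 15.15
tcp_pos: [0.486, 0.0079, 0.0916]
tcp_rot: [-0.022, -3.141, -0.0]
wrist_force: [0.4, 0.2, 0.4]
grip_width: -0.0001
```

step_arm --targets '[{"travel": [0,-0.001,0.001],"turn": 0},{"travel": [0,0,0.001],"turn": 0},{"travel": [0,0,0.001],"turn": 0},{"travel": [0,0,0],"turn": 0}]'

```text
t: 15.55
tcp_pos: [0.4859, 0.0069, 0.0884]
tcp_rot: [-0.022, -3.141, -0.0]
wrist_force: [-0.4, 0.7, 0.4]
grip_width: -0.0002
```

step_arm --targets '[{"travel": [0,0,0.001],"turn": 0},{"travel": [0,0,0.001],"turn": 0},{"travel": [0,0,0],"turn": 0}]'

```text
t: 15.85
tcp_pos: [0.4859, 0.007, 0.0864]
tcp_rot: [-0.022, -3.141, -0.0]
wrist_force: [-0.2, -0.9, -0.2]
grip_width: 0.0003
```

step_arm --targets '[{"travel": [0,0,0.0007],"turn": 0},{"travel": [0,0,0],"turn": 0}]'

```text
t: 16.05
tcp_pos: [0.486, 0.007, 0.0859]
tcp_rot: [-0.022, -3.141, 0.0]
wrist_force: [0.3, 0.5, 0.3]
grip_width: 0.0001
```

step_arm --targets '[{"travel": [0,0,0.0006],"turn": 0},{"travel": [0,0,0],"turn": 0}]'

```text
t: 16.25
tcp_pos: [0.486, 0.007, 0.0853]
tcp_rot: [-0.022, -3.141, 0.0]
wrist_force: [0.3, 0.0, -0.4]
grip_width: -0.0001
```

step_arm --targets '[{"travel": [0,0,0.0006],"turn": 0},{"travel": [0,0,0],"turn": 0}]'

```text
t: 16.45
tcp_pos: [0.486, 0.0069, 0.0847]
tcp_rot: [-0.022, -3.141, 0.0]
wrist_force: [-0.9, -0.8, 0.6]
grip_width: -0.0
```

step_arm --targets '[{"travel": [0,0,0.0006],"turn": 0},{"travel": [0,0,0],"turn": 0}]'

```text
t: 16.65
tcp_pos: [0.486, 0.007, 0.084]
tcp_rot: [-0.022, -3.141, -0.0]
wrist_force: [0.2, -0.1, -0.3]
grip_width: 0.0002
```

step_arm --targets '[{"travel": [0,0,0.0006],"turn": 0},{"travel": [0,0,0],"turn": 0}]'

```text
t: 16.85
tcp_pos: [0.486, 0.007, 0.0834]
tcp_rot: [-0.022, -3.141, -0.0]
wrist_force: [-0.6, -0.2, -0.1]
grip_width: -0.0
```

```bash
python3 - <<'E'
from h import *
b=camera("side"); plan()
cv2.imwrite("pics/s7.png",cv2.resize(b["image"][165:235,225:295],(600,600),interpolation=2))
E
```

```text
t 16.9 tcp [0.486  0.007  0.0835] yaw 179.19 tilt [-1.e-04  0.e+00 -1.e+00] q [-0.19  0.04  2.14  0.    0.97 -1.75] F [0.17 0.02 0.66] w 0.0001
```

View pics/s7.png

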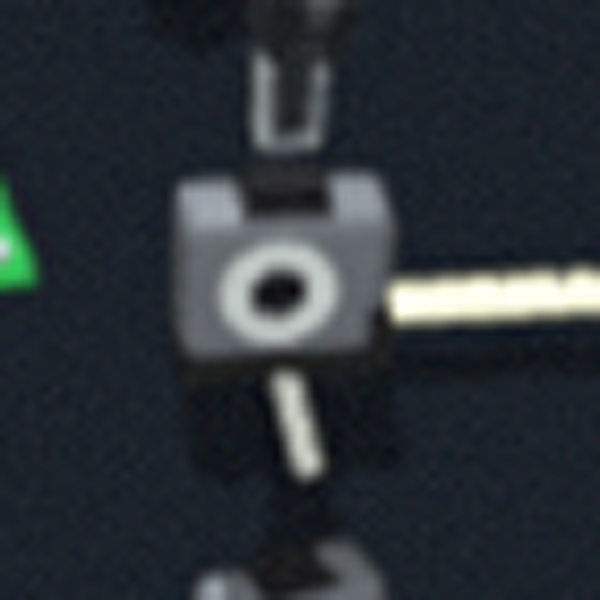

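```bash
python3 - <<'E'
from h import *
b=camera("side"); p=robot.read_state()["tcp_pos"]; P=cloud(b)
for dz in(-.02,0,.02,.03): q=proj(b,p+[0,0,dz])[0]; print("z",round(p[2]+dz,3),q.round(1),"crop",((q-[225,165])*600/70).round(0))
for v in range(178,192): print(v,[tuple(P[v,u].round(3).tolist()) for u in(258,260)])
t=camera("top"); l=cloud(t).reshape(-1,3)-[.4855,.0067,0]
q=l[(abs(l[:,0])<.014)&(abs(l[:,1])<.009)&(l[:,2]<.1)]; print(len(q),q[:,2].round(3))
E
```

```text
z 0.063 [258.3 188.1] crop [286. 198.]
z 0.083 [258.5 182.6] crop [287. 151.]
z 0.103 [258.8 176.9] crop [289. 102.]
z 0.113 [258.9 174. ] crop [290.  77.]
178 [(0.481, -0.007, 0.108), (0.487, -0.009, 0.109)]
179 [(0.482, -0.006, 0.104), (0.488, -0.004, 0.103)]
180 [(0.481, -0.008, 0.102), (0.488, -0.005, 0.1)]
181 [(0.484, 0.003, 0.092), (0.489, 0.001, 0.092)]
182 [(0.511, 0.147, -0.002), (0.519, 0.148, -0.003)]
183 [(0.51, 0.14, -0.002), (0.516, 0.136, 0.0)]
184 [(0.485, 0.01, 0.076), (0.491, 0.009, 0.077)]
185 [(0.484, 0.003, 0.078), (0.491, 0.006, 0.075)]
186 [(0.483, -0.0, 0.076), (0.49, 0.001, 0.075)]
187 [(0.483, -0.001, 0.073), (0.49, -0.001, 0.072)]
188 [(0.484, 0.0, 0.068), (0.489, -0.005, 0.071)]
189 [(0.483, -0.002, 0.066), (0.489, -0.005, 0.068)]
190 [(0.483, -0.006, 0.065), (0.489, -0.006, 0.065)]
191 [(0.482, -0.01, 0.064), (0.488, -0.011, 0.065)]
0 []
```

The fingers at crop (290,150) are still about 12 mm above the button (285,190). So the tips end higher than robot.tips_ahead says, and there has been no contact yet. I keep going down by force.

step_arm --targets '[{"travel": [0,0,0.0015],"turn": 0},{"travel": [0,0,0.0015],"turn": 0},{"travel": [0,0,0.001],"turn": 0},{"travel": [0,0,0],"turn": 0}]'

```text
t: 17.4
tcp_pos: [0.4859, 0.007, 0.0793]
tcp_rot: [-0.022, -3.141, -0.0]
wrist_force: [1.0, 0.1, 0.2]
grip_width: -0.0
```

step_arm --targets '[{"travel": [0,0,0.001],"turn": 0},{"travel": [0,0,0.001],"turn": 0},{"travel": [0,0,0.001],"turn": 0},{"travel": [0,0,0],"turn": 0}]'

```text
t: 17.8
tcp_pos: [0.4859, 0.007, 0.0763]
tcp_rot: [-0.022, -3.141, -0.0]
wrist_force: [-0.7, -0.3, -0.6]
grip_width: -0.0002
```

step_arm --targets '[{"travel": [0,0,0.001],"turn": 0},{"travel": [0,0,0.001],"turn": 0},{"travel": [0,0,0],"turn": 0}]'

```text
t: 18.1
tcp_pos: [0.4859, 0.007, 0.0743]
tcp_rot: [-0.022, -3.141, -0.0]
wrist_force: [-0.5, 0.1, -0.5]
grip_width: 0.0001
```

```bash
python3 - <<'E'
from h import *
b=camera("side"); P=cloud(b); print(robot.read_state()["wrist_force"])
for v in range(178,192): print(v,[tuple(P[v,u].round(3).tolist())+(int(b["image"][v,u].mean()),) for u in(256,258,260,262)])
cv2.imwrite("pics/s8.png",cv2.resize(b["image"][165:225,230:290],(600,600),interpolation=2))
E
```

```text
[ 0.35938587 -0.03748152  0.13575595]
178 [(0.476, -0.002, 0.106, 112), (0.482, -0.005, 0.107, 43), (0.487, -0.008, 0.108, 57), (0.529, 0.169, -0.0, 89)]
179 [(0.477, -0.0, 0.101, 109), (0.481, -0.008, 0.106, 41), (0.488, -0.006, 0.104, 60), (0.528, 0.159, 0.001, 76)]
180 [(0.476, -0.002, 0.099, 99), (0.482, -0.004, 0.1, 40), (0.488, -0.005, 0.1, 63), (0.527, 0.155, -0.001, 78)]
181 [(0.477, -0.001, 0.094, 97), (0.312, -0.888, 0.649, 36), (0.488, -0.004, 0.096, 67), (0.527, 0.153, -0.003, 82)]
182 [(0.477, -0.001, 0.091, 103), (0.482, -0.005, 0.093, 49), (0.488, -0.005, 0.093, 74), (0.525, 0.142, -0.001, 85)]
183 [(0.476, -0.003, 0.089, 124), (0.482, -0.004, 0.089, 94), (0.488, -0.007, 0.091, 96), (0.524, 0.137, -0.002, 76)]
184 [(0.477, 0.0, 0.083, 132), (0.484, 0.002, 0.082, 126), (0.489, -0.0, 0.083, 104), (0.523, 0.132, -0.002, 57)]
185 [(0.479, 0.008, 0.075, 73), (0.485, 0.007, 0.075, 73), (0.491, 0.006, 0.075, 59), (0.499, 0.015, 0.069, 45)]
186 [(0.477, -0.001, 0.077, 31), (0.483, -0.001, 0.077, 28), (0.49, 0.002, 0.074, 25), (0.497, 0.004, 0.072, 47)]
187 [(0.477, -0.003, 0.074, 27), (0.483, -0.004, 0.075, 29), (0.489, -0.003, 0.074, 25), (0.495, -0.002, 0.073, 38)]
188 [(0.477, -0.003, 0.071, 24), (0.483, -0.003, 0.07, 27), (0.489, -0.003, 0.07, 28), (0.495, -0.005, 0.071, 32)]
189 [(0.477, -0.004, 0.068, 41), (0.483, -0.002, 0.066, 43), (0.489, -0.005, 0.068, 45), (0.495, -0.004, 0.067, 46)]
190 [(0.476, -0.007, 0.066, 80), (0.483, -0.006, 0.066, 82), (0.489, -0.004, 0.063, 88), (0.495, -0.008, 0.066, 86)]
191 [(0.476, -0.008, 0.064, 111), (0.483, -0.007, 0.062, 115), (0.488, -0.012, 0.066, 111), (0.495, -0.007, 0.061, 113)]
```

View pics/s8.png

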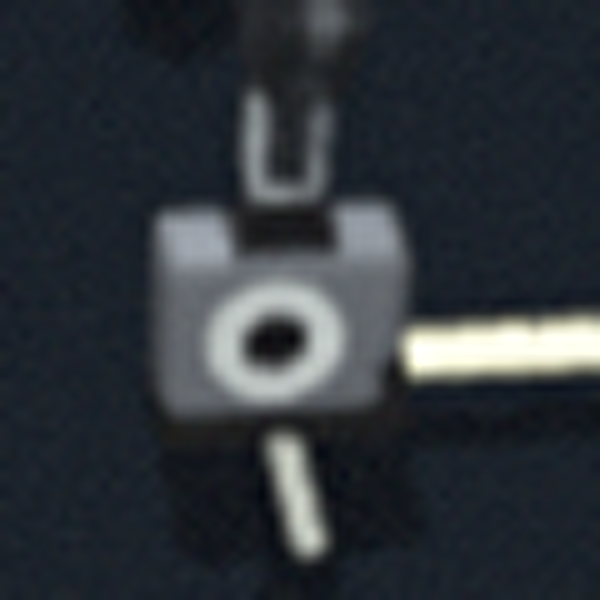

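The tips, at crop (285,195), are now just above the button's rear edge at (285,210). Depth gives a gap of about 4 mm. I continue.

step_arm --targets '[{"travel": [0,0,0.001],"turn": 0},{"travel": [0,0,0.001],"turn": 0},{"travel": [0,0,0],"turn": 0}]'

```text
t: 18.45
tcp_pos: [0.4859, 0.007, 0.0724]
tcp_rot: [-0.022, -3.141, -0.0]
wrist_force: [0.3, -0.2, -0.0]
grip_width: 0.0
```

step_arm --targets '[{"travel": [0,0,0.001],"turn": 0},{"travel": [0,0,0.001],"turn": 0},{"travel": [0,0,0],"turn": 0}]'

```text
t: 18.75
tcp_pos: [0.4859, 0.007, 0.0703]
tcp_rot: [-0.022, -3.141, -0.0]
wrist_force: [-0.5, -0.6, -0.4]
grip_width: -0.0002
```

step_arm --targets '[{"travel": [0,0,0.001],"turn": 0},{"travel": [0,0,0],"turn": 0}]'

```text
t: 18.95
tcp_pos: [0.486, 0.007, 0.0694]
tcp_rot: [-0.022, -3.141, -0.0]
wrist_force: [-1.2, 0.6, -0.4]
grip_width: -0.0001
```

step_arm --targets '[{"travel": [0,0,0.001],"turn": 0},{"travel": [0,0,0],"turn": 0}]'

```text
t: 19.15
tcp_pos: [0.486, 0.007, 0.0684]
tcp_rot: [-0.022, -3.141, -0.0]
wrist_force: [-0.6, -0.0, 0.1]
grip_width: -0.0001
```

step_arm --targets '[{"travel": [0,0,0.001],"turn": 0},{"travel": [0,0,0],"turn": 0}]'

```text
t: 19.35
tcp_pos: [0.4862, 0.0069, 0.0679]
tcp_rot: [-0.022, -3.141, 0.0]
wrist_force: [-1.0, 0.0, 2.9]
grip_width: -0.0001
```

step_arm --targets '[{"travel": [0,0,0.001],"turn": 0},{"travel": [0,0,0],"turn": 0}]'

```text
t: 19.55
tcp_pos: [0.4864, 0.0069, 0.0667]
tcp_rot: [0.022, 3.141, -0.0]
wrist_force: [0.2, -0.4, 0.4]
grip_width: 0.0004
```

Contact came at TCP z 0.068 with 2.9 N, then the force dropped, which looks like the snap. I press to the bottom to make sure.

step_arm --targets '[{"travel": [0,0,0.001],"turn": 0},{"travel": [0,0,0],"turn": 0}]'

```text
t: 19.75
tcp_pos: [0.4857, 0.007, 0.065]
tcp_rot: [-0.022, -3.141, -0.0]
wrist_force: [0.3, 0.2, 0.2]
grip_width: 0.0
```

step_arm --targets '[{"travel": [0,0,0.001],"turn": 0},{"travel": [0,0,0],"turn": 0}]'

```text
t: 19.95
tcp_pos: [0.4858, 0.007, 0.0642]
tcp_rot: [-0.022, -3.141, -0.0]
wrist_force: [-0.3, -0.0, 0.7]
grip_width: 0.0001
```

step_arm --targets '[{"travel": [0,0,0.0007],"turn": 0},{"travel": [0,0,0],"turn": 0}]'

```text
t: 20.15
tcp_pos: [0.486, 0.0069, 0.0637]
tcp_rot: [-0.022, -3.141, -0.0]
wrist_force: [0.3, 0.4, -0.3]
grip_width: 0.0003
```

step_arm --targets '[{"travel": [0,0,0.0007],"turn": 0},{"travel": [0,0,0],"turn": 0}]'

```text
t: 20.35
tcp_pos: [0.486, 0.007, 0.063]
tcp_rot: [-0.022, -3.141, -0.0]
wrist_force: [0.3, 0.3, -0.3]
grip_width: -0.0001
```

step_arm --targets '[{"travel": [0,0,0.0007],"turn": 0},{"travel": [0,0,0],"turn": 0}]'

```text
t: 20.55
tcp_pos: [0.4861, 0.0069, 0.0625]
tcp_rot: [0.022, 3.141, -0.0]
wrist_force: [0.0, 0.4, -0.8]
grip_width: 0.0002
```

step_arm --targets '[{"travel": [0,0,0.0007],"turn": 0},{"travel": [0,0,0],"turn": 0}]'

```text
t: 20.75
tcp_pos: [0.4864, 0.0069, 0.062]
tcp_rot: [0.022, 3.141, -0.0]
wrist_force: [-1.1, -0.5, 2.5]
grip_width: 0.0003
```

step_arm --targets '[{"travel": [0,0,0.0007],"turn": 0},{"travel": [0,0,0],"turn": 0}]'

```text
t: 20.95
tcp_pos: [0.4864, 0.0069, 0.062]
tcp_rot: [0.022, 3.141, -0.0]
wrist_force: [-1.7, -0.2, 6.4]
grip_width: 0.0002
```

```bash
python3 - <<'E'
from h import *
b=camera("side"); plan(); P=cloud(b)
for v in range(184,192): print(v,[tuple(P[v,u].round(3).tolist())+(int(b["image"][v,u].mean()),) for u in(254,256,258,260)])
E
```

```text
t 21.0 tcp [0.4864 0.0069 0.062 ] yaw 179.2 tilt [ 2.e-04 -1.e-04 -1.e+00] q [-0.19  0.07  2.15 -0.    0.92 -1.75] F [-2.07  0.35  6.21] w 0.0003
184 [(0.473, 0.012, 0.077, 99), (0.476, -0.007, 0.088, 109), (0.481, -0.01, 0.089, 35), (0.488, -0.008, 0.087, 62)]
185 [(0.473, 0.009, 0.074, 88), (0.477, 0.001, 0.079, 99), (0.482, -0.007, 0.084, 40), (0.488, -0.007, 0.083, 68)]
186 [(0.474, 0.014, 0.068, 83), (0.477, -0.002, 0.078, 109), (0.482, -0.008, 0.081, 63), (0.488, -0.007, 0.08, 80)]
187 [(0.472, 0.005, 0.07, 67), (0.477, -0.001, 0.073, 117), (0.483, -0.0, 0.073, 89), (0.49, -0.0, 0.072, 85)]
188 [(0.471, -0.0, 0.07, 44), (0.478, 0.0, 0.069, 83), (0.484, -0.0, 0.069, 78), (0.489, -0.003, 0.07, 52)]
189 [(0.471, 0.0, 0.066, 45), (0.477, -0.005, 0.069, 48), (0.483, -0.005, 0.068, 54), (0.489, -0.007, 0.069, 45)]
190 [(0.47, -0.006, 0.066, 73), (0.476, -0.009, 0.068, 73), (0.483, -0.007, 0.066, 81), (0.489, -0.006, 0.065, 86)]
191 [(0.47, -0.007, 0.063, 108), (0.476, -0.01, 0.065, 112), (0.483, -0.008, 0.063, 113), (0.488, -0.01, 0.064, 112)]
```

Firm stop: 6.2 N with no further movement, about 5 mm below first contact, so the button is at the bottom. I rise and check.

step_arm --targets '[{"travel": [0,0,-0.005],"turn": 0},{"travel": [0,0,-0.02],"turn": 0},{"travel": [0,0,-0.04],"turn": 0},{"travel": [0,0,-0.04],"turn": 0},{"travel": [0,0.04,0],"turn": 0},{"travel": [0,0.04,0],"turn": 0},{"travel": [0,0.04,0],"turn": 0},{"travel": [0,0.04,0],"turn": 0},{"travel": [0,0.04,0],"turn": 0},{"travel": [0,0.04,0],"turn": 0}]'

```text
t: 22.0
tcp_pos: [0.4891, 0.2485, 0.1659]
tcp_rot: [0.022, 3.141, -0.0]
wrist_force: [0.7, 0.4, 0.8]
grip_width: 0.0002
```

step_arm --targets '[{"travel": [0,0.04,0],"turn": 0},{"travel": [0,0,0],"turn": 0},{"travel": [0,0,0],"turn": 0}]'

```text
t: 22.3
tcp_pos: [0.4896, 0.2875, 0.1656]
tcp_rot: [-0.019, -3.141, 0.001]
wrist_force: [-0.2, 0.2, -1.0]
grip_width: 0.0001
```

```bash
python3 - <<'E'
from h import *
M=R.from_euler("z",-1.05,degrees=True).as_matrix(); C=np.array([.4855,.0067,0]); I=[]
for n in("side","top"):
    c=camera(n); I.append(c["image"]); l=(cloud(c).reshape(-1,3)-C)@M
    q=l[(l[:,2]>.058)&(l[:,2]<.085)&(abs(l[:,0])<.06)&(abs(l[:,1])<.04)]
    r=cv2.minAreaRect(q[:,:2].astype(np.float32)*1000); k=(abs(q[:,0])<.008)&(abs(q[:,1])<.005)
    print(n,len(q),r,"button z",np.median(q[k,2]),k.sum(),"case top z",np.median(q[(abs(q[:,0])>.018)&(abs(q[:,1])<.01),2]))
A=cv2.resize(I[0][160:240,220:320],(500,400),interpolation=2); B=cv2.resize(I[1][80:200,205:295],(300,400),interpolation=2); cv2.imwrite("pics/s9.png",np.hstack([A,B])); plan()
E
```

```text
side 178 ((-2.5594825744628906, -4.859382629394531), (74.19412994384766, 33.911643981933594), 0.1450272798538208) button z 0.07007040327607039 9 case top z 0.06509347197424653
top 419 ((0.5526809692382812, -0.4673728942871094), (74.60999298095703, 35.512420654296875), 1.8071175813674927) button z 0.07051809356289157 28 case top z 0.06615410978860137
t 22.4 tcp [0.4898 0.2862 0.1657] yaw 179.16 tilt [-7.e-04 -6.e-04 -1.e+00] q [ 0.35  0.11  1.9  -0.    1.14 -1.21] F [ 0.62 -0.03  0.64] w -0.0004
```

View pics/s9.png

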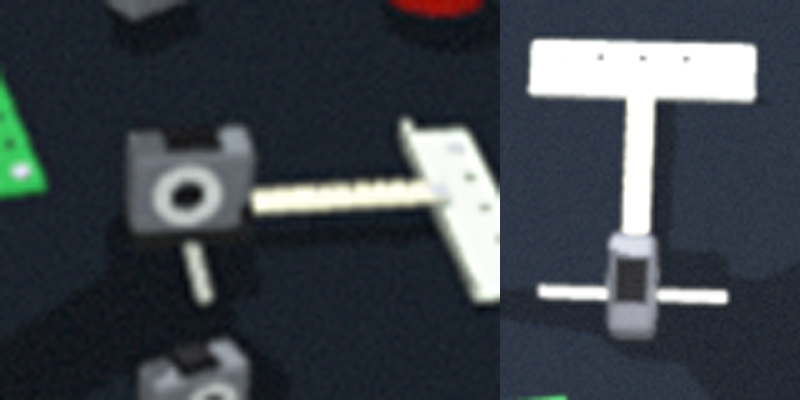

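The button now stands at z ≈ 0.0703, down from 0.076. The case has not moved and its middle is over the strip at (632,293). The blade still reaches the bracket at (640,95).

```bash
python3 -c "
from rig import robot
print(robot.hand_in())"
```

```text
the job is handed in; nothing more can be done
None
```

The job is handed in at about 22 s of the 50 s allowed. The tape stands on the cloth over the paper strip, locked, with its blade still hooked on the white bracket.

**What I did:** I gripped the large grey tape and lowered its hook behind the lip. The spring pulled with about 2 N as I drew the case straight back. I set it down, let go, and pressed the lock button with shut fingers until it stopped firmly at about 6 N.

**Last checks:**
- **Position:** in both cameras the case's middle was within about 1 mm of the strip's.
- **Lock:** the button top was at about 70–70.5 mm, down from about 76 mm.
- **Hook:** the case had not moved after the press, and the blade still reached the bracket.

**What disagreed:**
- The two cameras differ by 2–3 mm in absolute x, so I judged the placing within each camera separately.
- Shut, the fingertips sat about 8 mm behind the TCP instead of 14 mm ahead as `robot.tips_ahead` says. I found the button by force instead.
- I viewed 12 pictures, two over the budget of 10.

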